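Pin the gauging slide under the dial gauge

ROBOT

A 7-joint arm with a two-finger parallel gripper is mounted at the origin on a cart in front of the work surface, level with it; the furniture and walls round the work are solid. World frame = base frame: x ahead of the robot, y to its left, z up, the work surface at z = 0. Lengths are in mm, angles in rad, forces in N, time in s.
With the tool pointing down it reaches from about 425 to 1025 mm from the base axis. Payload 9.4 kg.
Tool frame: the origin (TCP) lies midway between the tips of the shut fingers; the grasp point (between the pads) lies 19 mm behind it; z points along the fingers, y is the direction in which the jaws open and shut (so a half turn about z gives the same grasp; the last joint's range is limited). The gripper opens to 93 mm and grips with 3 to 60 N. Pads are 15 mm wide; open, the fingers measure 128 mm over their backs; the gripper's body (75 mm by 188 mm) begins 65 mm behind the grasp point.
Start: joints at [1.259, 0.599, -0.003, 1.599, 0.002, 0.943, -0.08], TCP at [168.66, -705.108, 218.618] pointing down, gripper open.
Joint ranges: [-2.57, 2.57], [-0.35, 1.97], [-1.29, 1.29], [0.11, 2.56], [-1.05, 4.19], [0.11, 1.86], [-2.63, 2.63]. Speed limits (rad/s): [2.22, 2.22, 3.01, 3.01, 3.14, 3.14, 3.14].

INTERFACE

Orientations are given as a 3x3 rotation matrix whose columns are the frame's x, y, z axes.
In Python, from plant import env gives the robot as it stands. The module is installed in compiled form; this text tells all that it offers.
- The arm moves only by the tool carry_out, never from a script. Its argument "moves" is a list of rows, each a list of 3 entries, a list of its own where there are three numbers: the shift along the tool's x, y, z in mm, then the turn, a rotation vector about the tool's x, y, z in rad, then the finger opening in mm, from 0 to 93. In form: [[[dx, dy, dz], [wx, wy, wz], fingers], ...]. A call has 1 to 20 rows; each row is the pose to reach, as a shift and turn from the pose commanded when the call began, along the tool's axes at that moment; what a row does not reach only later rows make up. A row lasts 1/12 s, in which the tool goes at most 41.7 mm and 7.16 degrees, less where a joint would pass 70% of its speed; a pose out of reach is approached as far as the arm can. A call with a gripper value outside its range is refused whole. The fingers move at their own pace and stop on an object; "squeeze" is the grip in N (left out, the last holds). Time passes only in rows, so rows that repeat a pose let the fingers close. It gives the time, the measured TCP pose, the force and the opening at its end, in the units of the state.
- env.get_state(): the state, without advancing time (a new reading comes with each control period).
- env.snapshot(name): name is "side" or "top"; returns a dict with "pixels" (480x640x3 uint8, red, green, blue), "vertical_fov" (degrees; the focal length in pixels is half the picture's height over the tangent of half this angle, whatever the lens; pixels are square), "cx", "cy" (the principal point, pixels), "rvec" (rotation vector, rad) and "tvec" (3), from world to camera coordinates, as OpenCV has them. Camera axes: x right, y down, z forward; pixel columns grow to the right and rows downward; lengths in mm; the calibration is good to about 2 mm. A picture is of the moment at which its call begins. There is no depth.
- env.sign_off(): hands the job in, once; it reports no verdict.
The state is a dict: "t": time; "joint_pos": joint angles; "dq": joint speeds; "tau": joint torques, N m; "tool_pos": TCP position; "tool_rot": TCP orientation; "ft_force": force on the tool from outside, world axes, zero at the start; "wrist_torque": the same for the moment, N m; "opening": finger opening in mm.
Only numpy, scipy, OpenCV 4.12 (cv2) and the standard library are available. Lean on these libraries where they do the work, as an engineer would, in place of code of your own. Each camera call takes 0.05 s, during which the arm holds its last target. There are 200 camera calls.

TASK

On the gauging slide, pull the T-handled detent pin up out of the loading hole, slide the carriage with the flange in its nest along until the flange is under the dial gauge, and push the pin back down through the carriage into the hole of the index bar below, fully home with its collar flat on the carriage. The bar has been re-set for another gauging point, so its hole must be found by feel: never lean on the bar with the pin by more than about 30 N, keep the flange in its nest, and do not knock the gauge.

Things in the scene. Friction and masses are not known exactly. Their poses are not given: they have to be found in the camera images.
- base: Base of the gauging slide: grey painted plate 350 x 126 x 8 mm with a channel and dark steel guide gibs, fixed on the desk. Origin: on the desk, under the slide's centre line at mid length; x points along the slide from the loading end to the gauging end, z up. The dial gauge stands over x = +40 mm, its column at y = -62 mm.
- carriage (a joint): Travel of the carriage along the base's x, in m: 0 at the loading position (start), grows towards the gauge, stops at 0.096. Gauging position: 0.062 to 0.088. It rubs with about 2.5 N. The carriage is a steel block 150 x 56 x 18 mm between the gibs, its top face 52.5 mm above the desk (the gibs are lower), its underside 2.5 mm above the index bar.
- bore (a point): Mouth of the carriage's 13 mm through bore for the pin, on the centre line, in the carriage's top face 52.5 mm above the desk; moves with the carriage; axes as the base's.
- nest (a point): Centre of the flange nest on the carriage's top face (three upright dowels, 6 mm), 95 mm from the bore towards the gauge; moves with the carriage.
- pin_grip (a point): Centre of the black T-handle of the detent pin: 42 mm long along its x, 14 mm wide along its y (grip it there), 24 mm high, flat sides; 24 mm above the collar's underside, 76.5 mm above the desk while the pin is home. The handle's lower face is 12 mm above the carriage then. The pin weighs about 0.1 kg and may stand turned about its axis.
- pin_shoulder (a point): Centre of the underside of the pin's collar (21 mm across), which lies flat on the carriage when the pin is home; z up along the pin. Pulling takes about 10 N over the first 3 mm (balls below the plate), then 2 N. The tip clears the loading hole when the collar is 23 mm above the carriage; a pin standing on the bar has it 21 mm above, in the bar's hole less.
- index_seat: Block in the gauging end of the base on which the index bar is clamped in slots: a flat dark steel bar, 29.5 mm wide, 8 mm thick, lying on the centre line under the carriage from near the loading hole on; its top is 32 mm above the desk, 2 mm lower than the plate round the loading hole. Origin: underside of the block.
- flange_center (a point): Centre of the blank steel flange (55 mm across, 9 mm thick) that lies in the nest, half-way up.
- gauge: Dial gauge (dial 41 mm, facing the operator) on its column and arm, fixed to the base, 140 mm high; plunger tip 67 mm above the desk, about 5 mm above the flange's top. Origin as the base's.
- load_hole (a point): Centre of the 13 mm loading hole in the top of a plate under the carriage, 34 mm above the desk, where the pin stands at the start. The index bar's only hole, of the same size, lies 75 mm further along the base's x, give or take 13 mm, on the centre line; no reading shows it and the carriage hides it.
- pin_tip (a point): Centre of the pin's lower end, 41.5 mm below the collar. The shank is 12 mm thick, its last 1.5 mm tapered to 10 mm. Two sprung balls stand out 2.5 mm at opposite sides, 32.5 mm below the collar; pushed home they snap out under the bar (about 5 N over the last 4 mm). Lifted 29 mm they leave the carriage's bore, which need not happen.
There are look-alikes about, which are no part of the job. Leave any blue or brown look-alike of the part that bears pin_grip alone. Leave any pink look-alike of the part that bears flange_center alone.

How it is judged (in metres and radians):
On the way, in this order (a step that is already met when the one before it is completed fails the run):
1. the pin is pulled up out of the loading hole (z of pin_shoulder in the frame of bore above 0.02 m and value of joint carriage below 0.012 m), for 0.1 s.
2. the carriage has been slid to the gauging position (value of joint carriage above 0.055 m), for 0.1 s.
At the end, for the whole second after the job is handed in: The carriage is at the gauging position (59 to 91 mm of travel) and the pin stands upright in its bore, fully home: the collar within 1.5 mm of the carriage's top face, so that it has gone through the index bar's hole. The flange still lies in its nest, everything is at rest (value of joint carriage between 0.059 and 0.091 m and z of pin_shoulder in the frame of bore between -0.003 and 0.0015 m and horizontal distance between pin_shoulder and bore below 0.003 m and angle between pin_shoulder's own z axis and vertical below 0.08 rad and distance between flange_center and nest below 0.01 m and linear speed of pin below 0.02 m/s); the robot touches nothing.
It fails at once if the pin is pressed on the index bar with more than 30 N (contact force between pin and index_seat above 30 N).
It fails at once if the flange leaves its nest (distance between flange_center and nest above 0.012 m).
It fails at once if the gauge is knocked (more than 4 N) (contact force between anything else and gauge above 4 N).
It also fails if it takes over 54 s, if anything falls off the work surface, if the arm or the gripper's body presses on something with over 40 N, if the wrist force passes 120 N, or if a joint passes its speed limit or range.

## Working session

There is one attempt and no reset: what is moved stays moved. The work goes in short steps, Python scripts to look and compute and a tool call to move; the robot and the scene stay as the last step left them, time stands still between calls to the robot, and variables do not carry over. Pictures are saved under pics/ and viewed, on a budget of 10 in all, crops included, one or two more only if the job needs it, and the job is handed in when it is done.

Besides the shell and the picture viewer there is one more tool, called after "Request:" by a JSON object that holds its "fn" and its "kwargs". carry_out: Moves the arm, as the interface text tells. Its arguments: {"type":"object","properties":{"moves":{"type":"array"},"squeeze":{"type":"number"}},"required":["moves"]}

```bash
mkdir -p pics; cat > h.py <<'E'
import numpy as np, cv2
from plant import env
def cam(s):
    f=240/np.tan(np.radians(s["vertical_fov"])/2)
    K=np.array([[f,0,s["cx"]],[0,f,s["cy"]],[0,0,1.]])
    R=cv2.Rodrigues(np.array(s["rvec"],float))[0]; t=np.array(s["tvec"],float).ravel()
    return K,R,t
def ray(s,u,v):
    K,R,t=cam(s); d=R.T@np.linalg.inv(K)@np.array([u,v,1.]); return -R.T@t,d
def onz(s,u,v,z):
    o,d=ray(s,u,v); return o+d*(z-o[2])/d[2]
def proj(s,p):
    K,R,t=cam(s); q=K@(R@np.array(p,float)+t); return q[:2]/q[2]
def save(s,name,box=None,k=1):
    im=s["pixels"][:,:,::-1]
    if box: x0,y0,x1,y1=box; im=im[y0:y1,x0:x1]
    cv2.imwrite("pics/"+name,cv2.resize(im,None,fx=k,fy=k,interpolation=cv2.INTER_CUBIC))
E
python3 - <<'E'
from h import *
import pickle
for n in("side","top"):
    s=env.snapshot(n); pickle.dump(s,open(n+".pkl","wb")); save(s,n+"0.png")
    K,R,t=cam(s); print(n,K[0,0],s["cx"],s["cy"],"pos",-R.T@t,"fwd",R[2])
print(env.get_state())
E
```

```text
side 520.1870370363083 329.9656546136638 236.6268522292894 pos [ 91.16180625 431.18381914 460.90910977] fwd [ 0.46336216 -0.76682617 -0.4441544 ]
top 623.3584257021398 317.5499647863566 237.3558552336632 pos [ 314.00846771 -185.72380713 1092.00710389] fwd [ 0.19370878 -0.00577066 -0.9810421 ]
{'t': 0.1, 'joint_pos': array([ 1.25932298,  0.60002758, -0.00252782,  1.60003295,  0.00182559,
        0.94286212, -0.07982161]), 'dq': array([-0.00106167, -0.00094549, -0.00018867, -0.00153434, -0.000923  ,
        0.00109037,  0.00024128]), 'tau': array([ 5.68483505e-03, -7.66550016e+01,  1.50206745e+00, -2.52938873e+01,
       -5.23380213e-02,  1.36075448e-02,  7.62113359e-05]), 'tool_pos': array([ 168.52668819, -704.71565961,  217.86526303]), 'tool_rot': array([[ 9.72557967e-01,  2.32660252e-01, -4.57063308e-04],
       [ 2.32660649e-01, -9.72557179e-01,  1.24755862e-03],
       [-1.54262899e-04, -1.31966372e-03, -9.99999117e-01]]), 'ft_force': array([0.14455222, 0.007163  , 0.3205022 ]), 'wrist_torque': array([-0.00868726,  0.01469455,  0.02709555]), 'opening': 92.77391153555428}
```

View pics/side0.png

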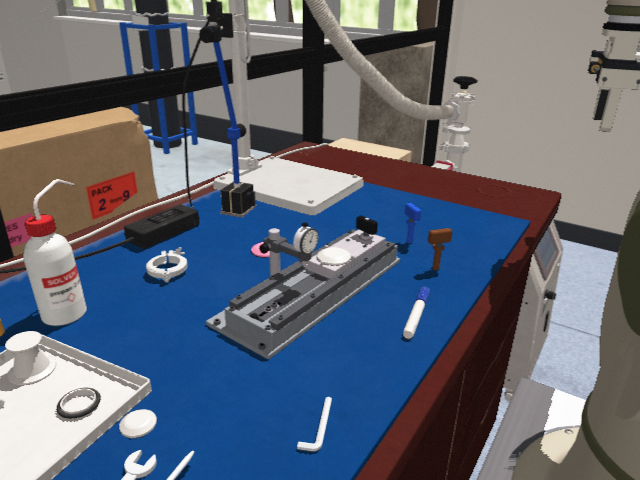

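View pics/top0.png

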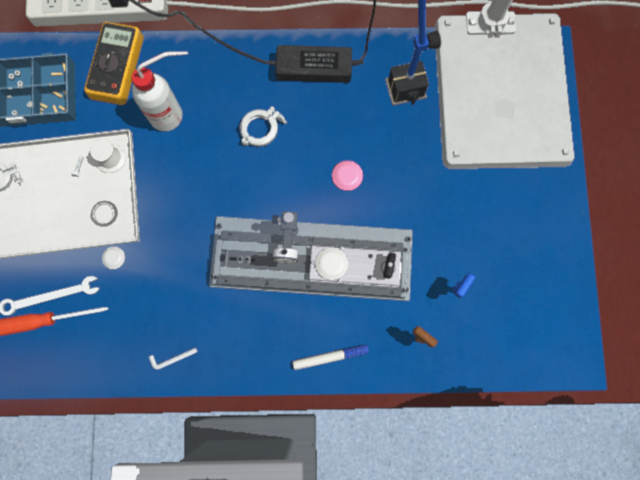

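```bash
python3 - <<'E'
from h import *
import pickle
T=pickle.load(open("top.pkl","rb"));S=pickle.load(open("side.pkl","rb"))
a=T["pixels"][205:310,200:480]; b=S["pixels"][195:360,195:465]
a=cv2.resize(a,(800,300),interpolation=cv2.INTER_CUBIC); b=cv2.resize(b[:100,100:260],(480,300),interpolation=cv2.INTER_CUBIC)
out=np.zeros((600,800,3),np.uint8); out[:300]=a; out[300:,:480]=b
cv2.imwrite("pics/crop1.png",out[:,:,::-1])
# base outline: non-blue region in top
im=T["pixels"].astype(int); m=((im[:,:,2]-im[:,:,0])<40).astype(np.uint8)
n,l,st,c=cv2.connectedComponentsWithStats(m); i=l[262,350]; print(st[i])
cn=max(cv2.findContours((l==i).astype(np.uint8),0,1)[0],key=cv2.contourArea)
ap=cv2.approxPolyDP(cn,5,True)[:,0]; print(ap.tolist())
for p in ap: print(p,onz(T,*p,8).round(1))
# black handle
dm=(im.max(2)<45).astype(np.uint8); dm[:, :370]=0; dm[:,405:]=0; dm[:248]=0; dm[285:]=0
n,l,st,c=cv2.connectedComponentsWithStats(dm); 
for k in range(1,n):
  if st[k,4]>15:
    ct=cv2.findContours((l==k).astype(np.uint8),0,1)[0][0]
    print("dark top",st[k],c[k],cv2.minAreaRect(ct),onz(T,*c[k],88.5))
sm=S["pixels"].astype(int); dm=(sm.max(2)<45).astype(np.uint8); dm[:,:350]=0;dm[:,385:]=0;dm[:208]=0;dm[245:]=0
n,l,st,c=cv2.connectedComponentsWithStats(dm)
for k in range(1,n):
  if st[k,4]>15: print("dark side",st[k],c[k])
E
```

```text
[  209   212   203    89 14175]
[[216, 218], [210, 286], [408, 300], [411, 230], [299, 223], [292, 212], [271, 221]]
[216 218] [567.1 -11.8   8. ]
[210 286] [445.5  -2.6   8. ]
[408 300] [ 413.7 -346.9    8. ]
[411 230] [ 537.8 -358.4    8. ]
[299 223] [ 554.8 -159.6    8. ]
[292 212] [ 575.2 -147.5    8. ]
[271 221] [ 559.5 -109.8    8. ]
dark top [384 254   7  23  44] [386.31818182 266.43181818] ((386.7746276855469, 264.9794921875), (4.436251640319824, 22.452863693237305), 5.19442892074585) [ 461.58431437 -302.39478314   88.5       ]
dark side [357 216  20  18 257] [366.47081712 225.23346304]
```

View pics/crop1.png

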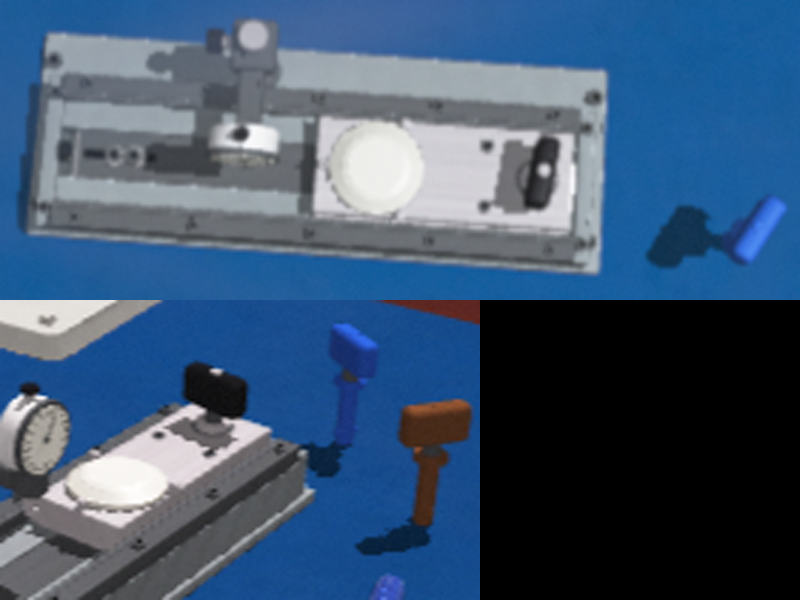

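```bash
python3 - <<'E'
from h import *
import pickle
T=pickle.load(open("top.pkl","rb"));S=pickle.load(open("side.pkl","rb"))
print("dot",onz(T,390.3,264.7,88.5),onz(S,366.8,218.9,88.5))
o1,d1=ray(T,390.3,264.7);o2,d2=ray(S,366.8,218.9)
k=np.linalg.lstsq(np.c_[d1,-d2],o2-o1,rcond=None)[0];print("tri",o1+k[0]*d1,o2+k[1]*d2)
fl=(200+376/2.857,205+167/2.857); print("flange",onz(T,*fl,61.8),fl)
im=T["pixels"].astype(int); dm=(im.max(2)<70).astype(np.uint8)
print((im[250:282,376:402].max(2)))
e=[onz(T,200+545/2.857,205+139/2.857,88.5),onz(T,200+538/2.857,205+205/2.857,85)];print("ends",e,e[0]-e[1])
E
```

```text
dot [ 464.29004536 -308.99589098   88.5       ] [ 463.40847778 -307.02045674   88.5       ]
tri [ 464.44876528 -309.12608482   87.44014576] [ 464.46623503 -309.11810056   87.44178117]
flange [ 472.48834546 -214.30438224   61.8       ] (331.6065803290164, 263.4529226461323)
[[174 157 145 142 142 140 142 145 147 150 151 151 144 134 131 125 121 118
  119 121 115 113 116 117 116 114]
 [205 203 200 198 200 200 202 202 202 203 205 201 178 140 125 125 124 124
  135 140 143 146 147 146 133 112]
 [213 213 212 212 212 214 214 215 215 215 215 212 184 132 109 116 132 143
  170 187 201 205 204 199 178 125]
 [212 200 195 196 195 194 199 212 216 216 217 199 147  87  65  71  82  93
  123 166 207 218 218 216 192 129]
 [193 155 141 139 140 140 158 204 217 218 212 169 100  49  43  49  53  57
   69 121 193 217 218 218 195 131]
 [157 121 112 115 114 115 136 185 199 201 187 126  62  38  47  53  60  62
   58 100 176 215 220 218 196 134]
 [145 114 114 115 115 115 120 136 141 138 120  74  40  40  49  55  59  62
   58 101 179 215 219 218 196 146]
 [144 115 115 115 116 115 116 115 116 109  80  46  35  41  51  
[... 2114 characters left out ...]
2]
 [129 117 119 119 116 119 114  91  67  67  64  59  51  63 101 161 205 217
  217 217 217 216 223 232 181 132]
 [150 123 123 122 122 123 123 117 115 135 142 134 122 136 167 207 219 220
  219 219 219 219 224 228 173 131]
 [172 154 155 154 155 155 155 157 168 201 212 207 195 206 217 221 221 221
  220 221 221 221 221 211 147 128]
 [206 204 205 202 205 205 206 205 209 217 219 219 216 218 219 218 218 219
  219 219 220 221 219 195 133 128]
 [216 217 217 217 216 217 217 216 216 215 215 215 215 215 215 215 216 215
  216 216 217 217 216 189 130 130]]
ends [array([ 482.49036931, -310.55243003,   88.5       ]), array([ 445.08323408, -305.31162138,   85.        ])] [37.40713523 -5.24080866  3.5       ]
```

```bash
cat >> h.py <<'E'
def to(p,yaw_y=None):
    s=env.get_state(); R=np.array(s["tool_rot"]); d=R.T@(np.array(p)-s["tool_pos"])
    print("t",s["t"],"pos",s["tool_pos"].round(2),"F",s["ft_force"].round(2),"open",round(s["opening"],1),"shift",d.round(2))
    if yaw_y is not None:
        y=np.array([*yaw_y,0.]);y/=np.linalg.norm(y);z=np.array([0,0,-1.]);Rt=np.c_[np.cross(y,z),y,z]
        print("turn",cv2.Rodrigues(R.T@Rt)[0].ravel().round(4))
E
python3 -c "
from h import *
to([464.3,-309,140],(-.16,-.987))"
```

```text
t 0.1 pos [ 168.53 -704.72  217.87] F [0.14 0.01 0.32] open 92.8 shift [ 379.74 -315.94   78.22]
turn [-0.0013  0.0004  0.3955]
```

Request:
{"fn": "carry_out", "kwargs": {"moves": [[[100,-83,20],[0,0,0.1],50],[[200,-166,40],[0,0,0.2],50],[[300,-249,60],[0,0,0.3],50],[[380,-316,78],[0,0,0.395],50],[[380,-316,78],[0,0,0.395],50],[[380,-316,78],[0,0,0.395],50],[[380,-316,78],[0,0,0.395],50],[[380,-316,78],[0,0,0.395],50],[[380,-316,78],[0,0,0.395],50],[[380,-316,78],[0,0,0.395],50],[[380,-316,78],[0,0,0.395],50],[[380,-316,78],[0,0,0.395],50],[[380,-316,78],[0,0,0.395],50],[[380,-316,78],[0,0,0.395],50],[[380,-316,78],[0,0,0.395],50],[[380,-316,78],[0,0,0.395],50]]}}

```text
t: 1.43
tool_pos: [463.7, -310.7, 140.7]
tool_rot: [[0.987, -0.161, -0.001], [-0.161, -0.987, -0.001], [-0.0, 0.001, -1.0]]
ft_force: [0.4, -0.6, -0.2]
opening: 50.0
```

```bash
python3 - <<'E'
from h import *
S=env.snapshot("side"); T=env.snapshot("top")
a=cv2.resize(S["pixels"][150:280,270:450],(720,520)) 
cv2.imwrite("pics/c2.png",a[:,:,::-1])
to([464.3,-309,65.5],(-.16,-.987))
E
```

```text
t 1.5333 pos [ 463.66 -310.93  140.8 ] F [-0.09  1.01 -0.4 ] open 50.1 shift [ 0.32 -2.06 75.3 ]
turn [ 0.0006  0.     -0.0023]
```

View pics/c2.png

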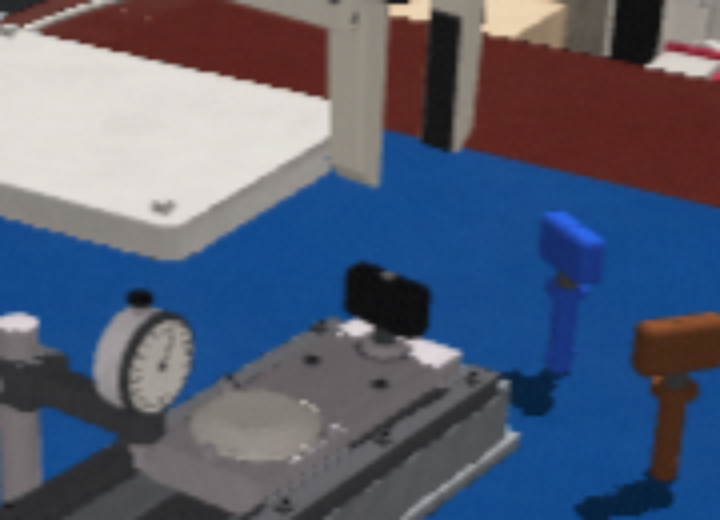

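The open fingers (crop about (355,150) and (450,120)) hang above the black handle (388,300), which stands in the carriage. I'm going down.

Request:
{"fn": "carry_out", "kwargs": {"moves": [[[0,-2,30],[0,0,0],50],[[0,-2,55],[0,0,0],50],[[0,-2,70],[0,0,0],50],[[0,-2,75],[0,0,0],50],[[0,-2,75],[0,0,0],50],[[0,-2,75],[0,0,0],50],[[0,-2,75],[0,0,0],50]], "squeeze": 30}}

```text
t: 2.12
tool_pos: [465.3, -308.2, 66.7]
tool_rot: [[0.987, -0.16, 0.001], [-0.16, -0.987, -0.001], [0.001, 0.001, -1.0]]
ft_force: [0.0, 0.9, 0.2]
opening: 50.2
```

Request:
{"fn": "carry_out", "kwargs": {"moves": [[[0,0,0],[0,0,0],25],[[0,0,0],[0,0,0],18],[[0,0,0],[0,0,0],14],[[0,0,0],[0,0,0],10],[[0,0,0],[0,0,0],6],[[0,0,0],[0,0,0],4],[[0,0,0],[0,0,0],4],[[0,0,0],[0,0,0],4],[[0,0,0],[0,0,0],4]], "squeeze": 30}}

```text
t: 2.87
tool_pos: [465.2, -307.7, 65.7]
tool_rot: [[0.987, -0.16, 0.0], [-0.16, -0.987, -0.0], [0.0, 0.0, -1.0]]
ft_force: [0.5, -1.7, 0.5]
opening: 13.4
```

Request:
{"fn": "carry_out", "kwargs": {"moves": [[[0,0,-2],[0,0,0],4],[[0,0,-4],[0,0,0],4],[[0,0,-7],[0,0,0],4],[[0,0,-11],[0,0,0],4],[[0,0,-15],[0,0,0],4],[[0,0,-19],[0,0,0],4],[[0,0,-23],[0,0,0],4],[[0,0,-25],[0,0,0],4],[[0,0,-25],[0,0,0],4],[[0,0,-25],[0,0,0],4],[[0,0,-25],[0,0,0],4]], "squeeze": 45}}

```text
t: 3.78
tool_pos: [465.1, -307.4, 90.7]
tool_rot: [[0.987, -0.159, 0.0], [-0.159, -0.987, -0.0], [0.0, 0.0, -1.0]]
ft_force: [-0.4, -2.1, -2.2]
opening: 14.0
```

```bash
python3 - <<'E'
from h import *
S=env.snapshot("side"); a=cv2.resize(S["pixels"][180:270,310:430],(720,540)) 
cv2.imwrite("pics/c3.png",a[:,:,::-1])
st=env.get_state();print(st["tool_pos"],st["ft_force"],st["opening"])
E
```

```text
[ 465.02210154 -307.39866801   90.59292652] [-0.04161471 -1.55882533 -0.25980292] 13.647962113182228
```

View pics/c3.png

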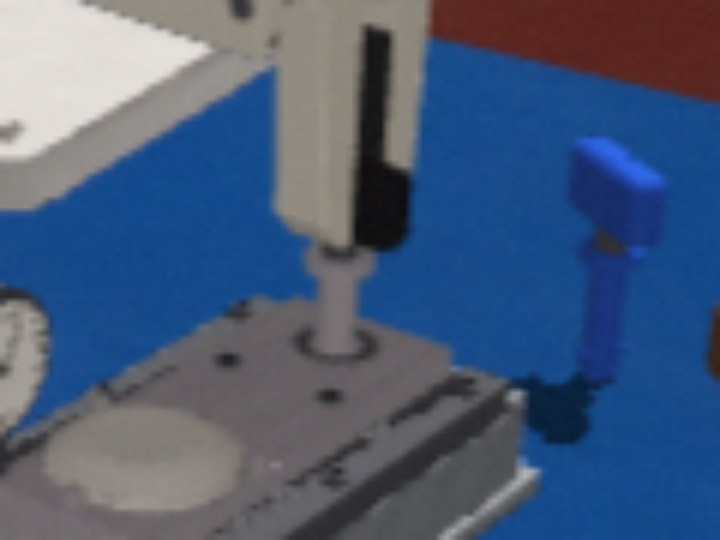

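Request:
{"fn": "carry_out", "kwargs": {"moves": [[[-0.15,-2,0],[0,0,0],4],[[-0.4,-5,0],[0,0,0],4],[[-0.65,-9,0],[0,0,0],4],[[-0.95,-13,0],[0,0,0],4],[[-1.25,-17,0],[0,0,0],4],[[-1.45,-20,0],[0,0,0],4],[[-1.45,-20,0],[0,0,0],4],[[-1.45,-20,0],[0,0,0],4]]}}

```text
t: 4.5
tool_pos: [466.8, -286.5, 90.5]
tool_rot: [[0.987, -0.159, -0.0], [-0.159, -0.987, 0.001], [-0.001, -0.001, -1.0]]
ft_force: [0.7, -0.3, 0.4]
opening: 13.6
```

Request:
{"fn": "carry_out", "kwargs": {"moves": [[[-0.2,-3,0],[0,0,0],4],[[-0.5,-7,0],[0,0,0],4],[[-0.8,-11,0],[0,0,0],4],[[-1.1,-15,0],[0,0,0],4],[[-1.4,-19,0],[0,0,0],4],[[-1.7,-23,0],[0,0,0],4],[[-2.0,-27,0],[0,0,0],4],[[-2.3,-31,0],[0,0,0],4],[[-2.5,-34,0],[0,0,0],4],[[-2.7,-37,0],[0,0,0],4],[[-2.7,-37,0],[0,0,0],4],[[-2.7,-37,0],[0,0,0],4],[[-2.7,-37,0],[0,0,0],4]]}}

```text
t: 5.58
tool_pos: [470.0, -250.0, 90.6]
tool_rot: [[0.987, -0.159, -0.0], [-0.159, -0.987, 0.001], [-0.0, -0.0, -1.0]]
ft_force: [0.5, -0.1, -1.2]
opening: 13.7
```

```bash
python3 - <<'E'
from h import *
S=env.snapshot("side"); a=cv2.resize(S["pixels"][180:300,240:400],(720,540)) 
cv2.imwrite("pics/c4.png",a[:,:,::-1])
st=env.get_state();print(st["tool_pos"],st["ft_force"],st["opening"])
E
```

```text
[ 470.02128846 -250.15651764   90.60370123] [ 1.20847813  0.90380446 -1.86718152] 13.636951375001628
```

View pics/c4.png

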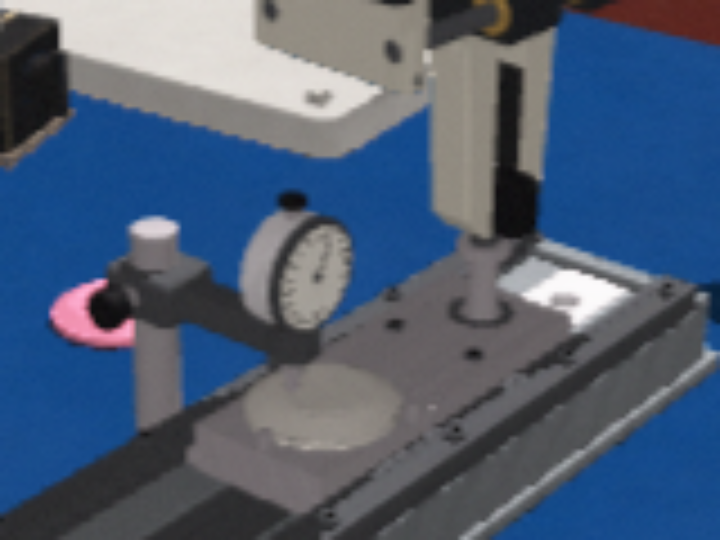

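Request:
{"fn": "carry_out", "kwargs": {"moves": [[[0,0,1],[0,0,0],4],[[0,0,2],[0,0,0],4],[[0,0,2.5],[0,0,0],4],[[0,0,2.5],[0,0,0],4],[[0,0,2.5],[0,0,0],4]]}}

```text
t: 6.05
tool_pos: [469.8, -250.3, 88.0]
tool_rot: [[0.987, -0.16, -0.001], [-0.16, -0.987, 0.0], [-0.001, -0.0, -1.0]]
ft_force: [0.6, 0.9, -1.1]
opening: 13.5
```

Request:
{"fn": "carry_out", "kwargs": {"moves": [[[0,0,0.5],[0,0,0],4],[[0,0,0.5],[0,0,0],4],[[0,0,0.5],[0,0,0],4]]}}

```text
t: 6.3
tool_pos: [469.9, -250.4, 87.5]
tool_rot: [[0.987, -0.16, -0.0], [-0.16, -0.987, 0.0], [-0.0, -0.0, -1.0]]
ft_force: [0.2, -0.1, -1.6]
opening: 13.6
```

Request:
{"fn": "carry_out", "kwargs": {"moves": [[[0,0,0.5],[0,0,0],4],[[0,0,0.5],[0,0,0],4],[[0,0,0.5],[0,0,0],4]]}}

```text
t: 6.55
tool_pos: [470.0, -250.4, 87.1]
tool_rot: [[0.987, -0.159, -0.0], [-0.159, -0.987, 0.0], [-0.0, -0.0, -1.0]]
ft_force: [1.5, 0.8, -0.7]
opening: 13.6
```

Request:
{"fn": "carry_out", "kwargs": {"moves": [[[0,0,0.5],[0,0,0],4],[[0,0,0.5],[0,0,0],4],[[0,0,0.5],[0,0,0],4]]}}

```text
t: 6.8
tool_pos: [470.0, -250.5, 86.6]
tool_rot: [[0.987, -0.16, -0.0], [-0.16, -0.987, -0.0], [-0.0, 0.0, -1.0]]
ft_force: [0.0, -0.1, 1.4]
opening: 13.7
```

Request:
{"fn": "carry_out", "kwargs": {"moves": [[[0,0,0.5],[0,0,0],4],[[0,0,0.5],[0,0,0],4],[[0,0,0.5],[0,0,0],4]]}}

```text
t: 7.05
tool_pos: [470.1, -250.5, 86.6]
tool_rot: [[0.987, -0.16, 0.0], [-0.16, -0.987, -0.0], [0.0, 0.0, -1.0]]
ft_force: [-0.6, 0.7, 6.1]
opening: 13.7
```

Request:
{"fn": "carry_out", "kwargs": {"moves": [[[0,0,0.5],[0,0,0],4],[[0,0,0.5],[0,0,0],4],[[0,0,0.5],[0,0,0],4]]}}

```text
t: 7.3
tool_pos: [470.2, -250.6, 86.5]
tool_rot: [[0.987, -0.16, 0.001], [-0.16, -0.987, -0.0], [0.001, 0.0, -1.0]]
ft_force: [-1.3, 1.7, 12.8]
opening: 13.7
```

Request:
{"fn": "carry_out", "kwargs": {"moves": [[[-0.05,-0.7,-0.3],[0,0,0],4],[[-0.1,-1.4,-0.3],[0,0,0],4],[[-0.15,-2,-0.3],[0,0,0],4],[[-0.15,-2,-0.3],[0,0,0],4]]}}

```text
t: 7.63
tool_pos: [470.5, -249.4, 86.5]
tool_rot: [[0.987, -0.16, 0.001], [-0.16, -0.987, -0.001], [0.001, 0.001, -1.0]]
ft_force: [-1.0, -1.5, 6.5]
opening: 14.2
```

Request:
{"fn": "carry_out", "kwargs": {"moves": [[[-0.05,-0.7,0],[0,0,0],4],[[-0.1,-1.4,0],[0,0,0],4],[[-0.15,-2,0],[0,0,0],4],[[-0.15,-2,0],[0,0,0],4]]}}

```text
t: 7.97
tool_pos: [470.6, -248.2, 86.5]
tool_rot: [[0.987, -0.161, 0.001], [-0.161, -0.987, -0.002], [0.002, 0.002, -1.0]]
ft_force: [-1.4, -4.1, 6.1]
opening: 13.8
```

Request:
{"fn": "carry_out", "kwargs": {"moves": [[[-0.05,-0.7,0],[0,0,0],4],[[-0.1,-1.4,0],[0,0,0],4],[[-0.15,-2,0],[0,0,0],4],[[-0.15,-2,0],[0,0,0],4]]}}

```text
t: 8.3
tool_pos: [470.8, -246.2, 86.5]
tool_rot: [[0.987, -0.161, 0.001], [-0.161, -0.987, -0.002], [0.002, 0.002, -1.0]]
ft_force: [-2.0, -4.1, 5.5]
opening: 13.7
```

Dragging steadily; continuing.

Request:
{"fn": "carry_out", "kwargs": {"moves": [[[-0.05,-0.7,0.1],[0,0,0],4],[[-0.1,-1.4,0.1],[0,0,0],4],[[-0.15,-2,0.1],[0,0,0],4],[[-0.15,-2,0.1],[0,0,0],4]]}}

```text
t: 8.63
tool_pos: [471.0, -244.3, 86.5]
tool_rot: [[0.987, -0.161, 0.002], [-0.161, -0.987, -0.002], [0.002, 0.002, -1.0]]
ft_force: [-0.9, -4.3, 8.0]
opening: 14.3
```

Request:
{"fn": "carry_out", "kwargs": {"moves": [[[-0.05,-0.7,0],[0,0,0],4],[[-0.1,-1.4,0],[0,0,0],4],[[-0.15,-2,0],[0,0,0],4],[[-0.15,-2,0],[0,0,0],4]]}}

```text
t: 8.97
tool_pos: [471.2, -242.3, 86.5]
tool_rot: [[0.987, -0.161, 0.002], [-0.161, -0.987, -0.002], [0.002, 0.002, -1.0]]
ft_force: [-2.1, -4.2, 7.3]
opening: 13.8
```

Request:
{"fn": "carry_out", "kwargs": {"moves": [[[-0.05,-0.7,0],[0,0,0],4],[[-0.1,-1.4,0],[0,0,0],4],[[-0.15,-2,0],[0,0,0],4],[[-0.15,-2,0],[0,0,0],4]]}}

```text
t: 9.3
tool_pos: [471.3, -240.3, 86.5]
tool_rot: [[0.987, -0.161, 0.002], [-0.161, -0.987, -0.002], [0.002, 0.002, -1.0]]
ft_force: [-1.2, -4.6, 7.5]
opening: 13.6
```

Request:
{"fn": "carry_out", "kwargs": {"moves": [[[-0.05,-0.7,0],[0,0,0],4],[[-0.1,-1.4,0],[0,0,0],4],[[-0.15,-2,0],[0,0,0],4],[[-0.15,-2,0],[0,0,0],4]]}}

```text
t: 9.63
tool_pos: [471.5, -238.2, 86.5]
tool_rot: [[0.987, -0.161, 0.002], [-0.161, -0.987, -0.002], [0.002, 0.002, -1.0]]
ft_force: [-1.0, -4.3, 8.0]
opening: 13.5
```

Request:
{"fn": "carry_out", "kwargs": {"moves": [[[-0.05,-0.7,0],[0,0,0],4],[[-0.1,-1.4,0],[0,0,0],4],[[-0.15,-2,0],[0,0,0],4],[[-0.15,-2,0],[0,0,0],4]]}}

```text
t: 9.97
tool_pos: [471.7, -236.2, 86.5]
tool_rot: [[0.987, -0.161, 0.001], [-0.161, -0.987, -0.002], [0.002, 0.002, -1.0]]
ft_force: [-2.2, -3.5, 6.4]
opening: 13.9
```

Request:
{"fn": "carry_out", "kwargs": {"moves": [[[-0.05,-0.7,0],[0,0,0],4],[[-0.1,-1.4,0],[0,0,0],4],[[-0.15,-2,0],[0,0,0],4],[[-0.15,-2,0],[0,0,0],4]]}}

```text
t: 10.3
tool_pos: [471.9, -234.0, 86.4]
tool_rot: [[0.987, -0.161, 0.001], [-0.161, -0.987, -0.002], [0.002, 0.002, -1.0]]
ft_force: [-0.7, -3.4, 6.6]
opening: 13.7
```

Request:
{"fn": "carry_out", "kwargs": {"moves": [[[-0.05,-0.7,0],[0,0,0],4],[[-0.1,-1.4,0],[0,0,0],4],[[-0.15,-2,0],[0,0,0],4],[[-0.15,-2,0],[0,0,0],4]]}}

```text
t: 10.63
tool_pos: [471.9, -231.0, 86.0]
tool_rot: [[0.987, -0.16, 0.001], [-0.16, -0.987, -0.001], [0.001, 0.001, -1.0]]
ft_force: [-0.0, -2.8, -1.2]
opening: 13.5
```

Request:
{"fn": "carry_out", "kwargs": {"moves": [[[-0.05,-0.7,0],[0,0,0],4],[[-0.1,-1.4,0],[0,0,0],4],[[-0.15,-2,0],[0,0,0],4],[[-0.15,-2,0],[0,0,0],4]]}}

```text
t: 10.97
tool_pos: [472.0, -228.7, 85.7]
tool_rot: [[0.987, -0.159, 0.0], [-0.159, -0.987, -0.0], [0.0, 0.0, -1.0]]
ft_force: [-0.1, -4.5, -2.1]
opening: 13.6
```

Force fell away and z dropped 0.7 mm: the hole. I'm pushing down gently.

Request:
{"fn": "carry_out", "kwargs": {"moves": [[[0.05,0.7,0],[0,0,0],4],[[0.05,0.7,0.5],[0,0,0],4],[[0.05,0.7,1],[0,0,0],4],[[0.05,0.7,1],[0,0,0],4]]}}

```text
t: 11.3
tool_pos: [471.9, -229.0, 84.8]
tool_rot: [[0.987, -0.159, -0.0], [-0.159, -0.987, 0.0], [-0.0, -0.0, -1.0]]
ft_force: [0.3, -1.9, -0.2]
opening: 13.9
```

Request:
{"fn": "carry_out", "kwargs": {"moves": [[[0,0,0.7],[0,0,0],4],[[0,0,1.4],[0,0,0],4],[[0,0,2],[0,0,0],4],[[0,0,2],[0,0,0],4]]}}

```text
t: 11.63
tool_pos: [471.9, -229.4, 82.7]
tool_rot: [[0.987, -0.16, 0.0], [-0.16, -0.987, -0.0], [0.0, 0.0, -1.0]]
ft_force: [0.7, -4.4, -0.5]
opening: 13.4
```

Request:
{"fn": "carry_out", "kwargs": {"moves": [[[0.03,0.3,1],[0,0,0],4],[[0.03,0.3,2],[0,0,0],4],[[0.03,0.3,3],[0,0,0],4],[[0.03,0.3,4],[0,0,0],4],[[0.03,0.3,4],[0,0,0],4]]}}

```text
t: 12.05
tool_pos: [471.8, -229.6, 78.6]
tool_rot: [[0.987, -0.16, -0.0], [-0.16, -0.987, -0.0], [-0.0, 0.0, -1.0]]
ft_force: [1.0, -4.0, -1.9]
opening: 13.7
```

Request:
{"fn": "carry_out", "kwargs": {"moves": [[[0,0,1],[0,0,0],4],[[0,0,2],[0,0,0],4],[[0,0,2],[0,0,0],4]]}}

```text
t: 12.3
tool_pos: [471.8, -229.6, 76.6]
tool_rot: [[0.987, -0.16, -0.0], [-0.16, -0.987, -0.0], [-0.0, 0.0, -1.0]]
ft_force: [0.8, -3.7, -1.7]
opening: 13.8
```

Request:
{"fn": "carry_out", "kwargs": {"moves": [[[0.02,0.2,1],[0,0,0],4],[[0.02,0.2,2],[0,0,0],4],[[0.02,0.2,3],[0,0,0],4],[[0.02,0.2,3],[0,0,0],4]]}}

```text
t: 12.63
tool_pos: [471.8, -229.6, 73.6]
tool_rot: [[0.987, -0.159, -0.0], [-0.159, -0.987, 0.0], [-0.0, -0.0, -1.0]]
ft_force: [1.4, -3.4, -2.4]
opening: 13.6
```

Request:
{"fn": "carry_out", "kwargs": {"moves": [[[0,0,1],[0,0,0],4],[[0,0,2],[0,0,0],4],[[0,0,3],[0,0,0],4],[[0,0,3],[0,0,0],4]]}}

```text
t: 12.97
tool_pos: [471.8, -229.7, 70.6]
tool_rot: [[0.987, -0.16, -0.0], [-0.16, -0.987, 0.0], [-0.0, -0.0, -1.0]]
ft_force: [0.7, -4.1, -2.3]
opening: 13.8
```

Request:
{"fn": "carry_out", "kwargs": {"moves": [[[0,0,1],[0,0,0],4],[[0,0,2],[0,0,0],4],[[0,0,2],[0,0,0],4]]}}

```text
t: 13.22
tool_pos: [471.8, -229.7, 68.5]
tool_rot: [[0.987, -0.16, -0.0], [-0.16, -0.987, 0.0], [-0.0, 0.0, -1.0]]
ft_force: [1.2, -3.5, -3.7]
opening: 13.8
```

Request:
{"fn": "carry_out", "kwargs": {"moves": [[[0.02,0.2,1],[0,0,0],4],[[0.02,0.2,2],[0,0,0],4],[[0.02,0.2,2.5],[0,0,0],4],[[0.02,0.2,2.5],[0,0,0],4]]}}

```text
t: 13.55
tool_pos: [471.8, -229.8, 66.2]
tool_rot: [[0.987, -0.159, -0.0], [-0.159, -0.987, 0.0], [-0.0, -0.0, -1.0]]
ft_force: [0.7, -2.2, -1.0]
opening: 14.1
```

Request:
{"fn": "carry_out", "kwargs": {"moves": [[[0,0,0.5],[0,0,0],4],[[0,0,1],[0,0,0],4],[[0,0,1],[0,0,0],4]]}}

```text
t: 13.8
tool_pos: [471.8, -229.8, 65.6]
tool_rot: [[0.987, -0.16, 0.0], [-0.16, -0.987, 0.0], [0.0, -0.0, -1.0]]
ft_force: [-0.2, -1.8, 4.3]
opening: 13.9
```

Request:
{"fn": "carry_out", "kwargs": {"moves": [[[0,0,0.5],[0,0,0],4],[[0,0,0.6],[0,0,0],4],[[0,0,0.6],[0,0,0],4]]}}

```text
t: 14.05
tool_pos: [471.8, -229.8, 65.5]
tool_rot: [[0.987, -0.16, 0.001], [-0.16, -0.987, 0.0], [0.001, -0.0, -1.0]]
ft_force: [-0.1, -0.7, 12.4]
opening: 13.7
```

Request:
{"fn": "carry_out", "kwargs": {"moves": [[[0,0,-0.8],[0,0,0],4],[[0,0,-0.8],[0,0,0],20],[[0,0,-0.8],[0,0,0],30],[[0,0,-0.8],[0,0,0],36],[[0,0,-0.8],[0,0,0],36],[[0,0,-0.8],[0,0,0],36],[[0,0,-0.8],[0,0,0],36]]}}

```text
t: 14.63
tool_pos: [471.7, -229.7, 65.4]
tool_rot: [[0.987, -0.159, -0.0], [-0.159, -0.987, 0.0], [-0.0, -0.0, -1.0]]
ft_force: [-1.0, -0.2, -0.5]
opening: 35.9
```

Request:
{"fn": "carry_out", "kwargs": {"moves": [[[0,0,-8],[0,0,0],36],[[0,0,-20],[0,0,0],36],[[0,0,-45],[0,0,0],36],[[0,0,-75],[0,0,0],36],[[0,0,-110],[0,0,0],36],[[0,0,-140],[0,0,0],36],[[0,0,-140],[0,0,0],36],[[0,0,-140],[0,0,0],36],[[0,0,-140],[0,0,0],36]]}}

```text
t: 15.38
tool_pos: [471.5, -229.6, 205.6]
tool_rot: [[0.987, -0.159, 0.0], [-0.159, -0.987, 0.0], [0.0, -0.0, -1.0]]
ft_force: [0.3, -0.3, -0.7]
opening: 36.0
```

```bash
python3 - <<'E'
from h import *
S=env.snapshot("side"); T=env.snapshot("top"); out=np.zeros((600,800,3),np.uint8)
out[:360]=cv2.resize(S["pixels"][180:270,240:440],(800,360)); out[360:,:640]=cv2.resize(T["pixels"][215:305,220:460],(640,240))
cv2.imwrite("pics/c5.png",out[:,:,::-1])
E
```

```text
(no output)
```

View pics/c5.png

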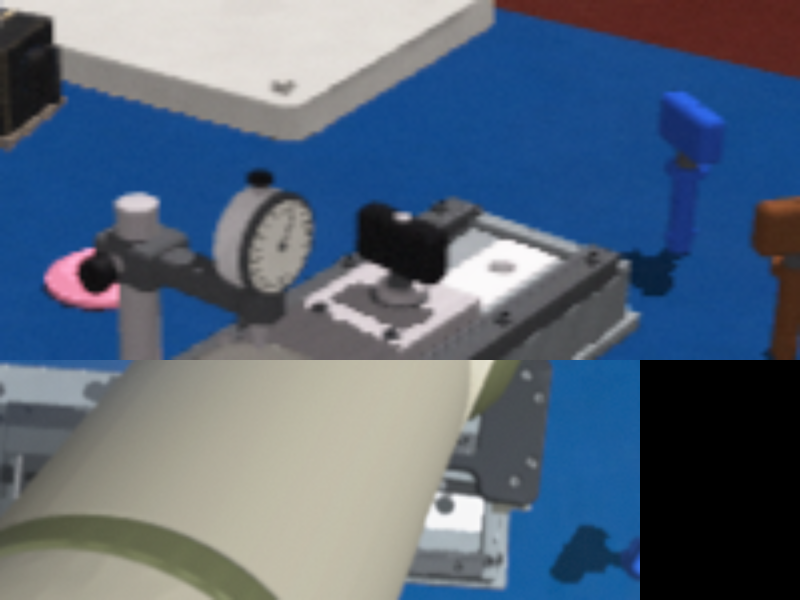

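```bash
python3 - <<'E'
from h import *
S=env.snapshot("side"); cv2.imwrite("pics/c6.png",cv2.resize(S["pixels"][200:320,240:400],(720,540))[:,:,::-1])
E
```

```text
(no output)
```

View pics/c6.png

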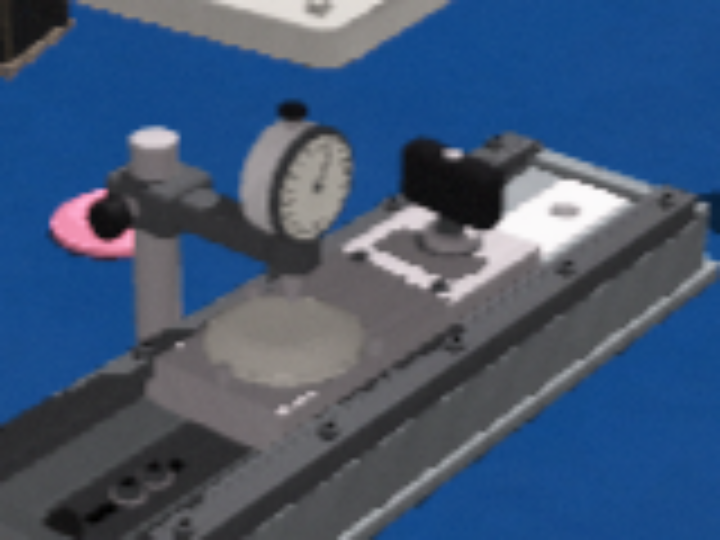

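The flange, at (285,340), sits in its nest under the plunger. The pin, at (450,190), stands upright with its collar on the carriage. I'm handing in the job.

```bash
python3 -c "
from h import *
print(env.sign_off())"
```

```text
the job is handed in; nothing more can be done
None
```

The pin is fully home in the index bar's hole, with the flange under the dial gauge. I handed the job in at about 15.5 s; the hand-in gives no verdict.

- **Pull and slide:** I gripped the black T-handle, lifted the pin about 25 mm and slid the carriage about 57 mm. The brown, blue and pink look-alikes were left alone.
- **Finding the hole:** I lowered the pin until it touched the bar, then dragged it along in 2 mm steps. The highest force on the bar in the readings was about 13 N, and mostly 6–8 N while dragging. The hole showed at about 75–78 mm of travel.
- **Pushing home:** The tool stopped at 65.5 mm, against 65.7 mm when the pin was gripped at the start. I pressed with 12 N on the collar, then let go and lifted clear.

**Last checks:** The final side picture shows the collar on the carriage, the pin upright and the flange in its nest under the plunger. The gauge looks undisturbed and the gripper was well clear. Carriage travel comes to about 78 mm from the tool's positions.

The arm hid the slide from the top camera at the end, so there was no second view to confirm this. Forces were read only at the end of each move, so a short peak in between would not have shown.

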